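# Tighten the flask press until its tab pops out

## Robot

A 6-joint arm with a two-finger parallel gripper is mounted at the origin on a cart in front of the work surface, level with it; the furniture and walls round the work are solid. World frame = base frame: x ahead of the robot, y to its left, z up, the work surface at z = 0. Lengths are in m, angles in rad, forces in N, time in s.
With the tool pointing down it reaches from about 0.4 to 0.925 m from the base axis. Payload 12.5 kg.
Tool frame: the origin (TCP) lies on the front face of the gripper's body, between the roots of the fingers; the fingertips stand 78 mm ahead of it and the grasp point (between the pads) lies 59 mm ahead of it; z points along the fingers, y is the line along which they close (so a half turn about z gives the same grasp; the last joint's range is limited). The gripper opens to 95 mm and grips with 3 to 60 N. Pads are 20 mm wide; open, the fingers measure 119 mm over their backs; the gripper's body (75 mm by 180 mm) begins 59 mm behind the grasp point.
Start: joints at [-1.422, 0.491, 1.559, -0, 1.092, -0.106], TCP at [0.158, -0.605, 0.292] pointing down, gripper open.
Joint ranges: [-3.1, 3.1], [-0.84, 2.19], [0.05, 2.79], [-1.13, 4.28], [0.06, 2.93], [-2.69, 2.69]. Speed limits (rad/s): [2.22, 2.22, 2.79, 3.14, 3.14, 3.14].

## Interface

Orientations are given as a unit quaternion [w, x, y, z].
In Python, from workcell import observe, get_image, job_done gives the robot as it stands.
- The arm moves only by the tool drive_tool, never from a script. Its argument "plan" is a list that holds one entry, the list of rows, each a list of 6 numbers: the shift along the tool's x, y, z in units of 250 mm (1.0 is 250 mm), then the turn, a rotation vector about the tool's x, y, z in units of 180 degrees (1.0 is 180 degrees). A call has 1 to 12 rows; each row is the pose to reach, as a shift and turn from the pose commanded when the call began, along the tool's axes at that moment, turning the shorter way round; what a row does not reach only later rows make up. A row lasts 1/10 s, in which the tool goes at most 50 mm and 8.59 degrees, less where a joint would pass 70% of its speed; a pose out of reach is approached as far as the arm can. A call with a number of a shift or a turn outside -1 to 1 is refused whole. A call with a gripper value outside its range is refused whole. "fingers" is the opening, from -1 (shut) to 1 (fully open), set as the call begins (left out, the last holds). The fingers move at their own pace and stop on an object; the grip force is fixed at half the most. Time passes only in rows, so rows that repeat a pose let the fingers close. It gives the time, the measured TCP pose, the force, the opening and the grip force at its end, in the units of the state.
- observe(): the state, without advancing time (a new reading comes with each control period).
- get_image(name): name is "scene" or "top" or "wrist"; returns a dict with "image" (400x640x3 uint8, blue, green, red), "intrinsics" (3x3 intrinsics, pixels), "rvec" (rotation vector, rad) and "tvec" (3), from world to camera coordinates, as OpenCV has them; the wrist camera has in their place "T_tool_cam" (4x4, takes a point from camera to tool coordinates, whose origin is the TCP and whose axes are the flange's). Camera axes: x right, y down, z forward; pixel columns grow to the right and rows downward; lengths in m; the calibration is good to about 2 mm. A picture is of the moment at which its call begins: read the wrist's pose just before it. There is no depth.
- job_done(): hands the job in; it is judged then, once.
The state is a dict: "clock": time; "joints": joint angles; "qd": joint speeds; "joint_torque": joint torques, N m; "position": TCP position; "ee_rot": TCP orientation; "force": force on the tool from outside, world axes, zero at the start; "torque": the same for the moment, N m; "finger_gap": opening from 0.0 (shut) to 1.0 (fully open); "finger_force": force on a finger pad.
Only numpy, scipy, OpenCV 4.12 (cv2) and the standard library are available. Lean on these libraries where they do the work, as an engineer would, in place of code of your own. Each camera call takes 0.05 s, during which the arm holds its last target. There are 200 camera calls.

## Task

Tighten the screw press that holds the brass denture flask: turn its T-handle clockwise (seen from above) until the red indicator tab pops out at the front, stop there (no more than about 20 degrees further) and let go. Do not turn the handle of the other, empty press.

Things in the scene. Friction and masses are not known exactly. Their poses are not given: they have to be found in the camera images.
- press_handle (a point): Middle of the T-handle of the loaded press (100x78x52 mm brass flask under its blue crosshead), on its upright screw axis, 164 mm above the bench. Bar 70 long, 12 wide, 24 high, this point mid-height, round black 20 mm knobs on its ends (50 mm free between); x along the bar, y across, z up; turns with it, stays level. Aluminium housing 68x68, top 34 mm below. Press fixed, base 120x150.
- press_screw (a joint): Screw angle of the loaded press, rad; grows as the handle turns clockwise seen from above. Starts between 0 and 0.5; the tab pops out at about 1.12, so 0.6 to 1.15 rad is to be turned, in one grasp. It takes 0.2 to 0.35 N m and stays where it is left. Beyond 1.55 it is overtightened.
- press_tab (a joint): How far the red tab (26 mm wide, 7 thick, level) of the loaded press stands out of the slot in the front of its housing, m: 0 to 0.003 before (only a red edge shows), 0.014 once popped out. The slot is on the side that faces the robot, 51 mm below the middle of the handle. It springs out by itself.
- spare_handle_end (a point): One end knob of the T-handle of the other press: same make, but empty (no brass flask under the crosshead), its tab in; 35 mm from that press's screw axis, 164 mm above the bench. Leave it alone.

How it is judged:
By the outcome, as a careful person would: the job done as asked, in the order asked, and still so for the second after the job is handed in, with the robot touching nothing.
It also fails if it takes over 38 s, if anything falls off the work surface, if the arm or the gripper's body presses on something with over 40 N, if the wrist force passes 120 N, or if a joint passes its speed limit or range.

## Working session

There is one attempt and no reset: what is moved stays moved. The work goes in short steps, Python scripts to look and compute and a tool call to move; the robot and the scene stay as the last step left them, time stands still between calls to the robot, and variables do not carry over. Pictures are saved under pics/ and viewed, at most 10 in all, crops included, and the job is handed in when it is done.

Besides the shell and the picture viewer there is one more tool, called after "Call:" as name([rows], argument=value, ...), one row to a line, values as JSON. drive_tool: Moves the arm, as the interface text tells. Shifts and turns lie within -1 to 1; 1 stands for 250 mm of shift or 180 degrees of turn. Its arguments: {"type":"object","properties":{"plan":{"type":"array","items":{"type":"array","items":{"type":"array","items":{"type":"number","minimum":-1,"maximum":1}}}},"fingers":{"type":"number"}},"required":["plan"]}

```bash
mkdir -p pics
cat > h.py <<'E'
import numpy as np, cv2
from workcell import observe, get_image, job_done
def ray(g,uv):
    R=cv2.Rodrigues(np.array(g["rvec"],float))[0];t=np.array(g["tvec"],float).ravel()
    p=cv2.undistortPoints(np.array([[uv]],float),np.array(g["intrinsics"]),None).ravel()
    d=R.T@np.array([p[0],p[1],1]);return -R.T@t,d
def plane(g,uv,z):
    c,d=ray(g,uv);return c+d*(z-c[2])/d[2]
def cross(a,b):
    (c1,d1),(c2,d2)=a,b
    s=np.linalg.lstsq(np.c_[d1,-d2],c2-c1,rcond=None)[0]
    p,q=c1+s[0]*d1,c2+s[1]*d2;return (p+q)/2,np.linalg.norm(p-q)
def proj(g,P):
    return cv2.projectPoints(np.array(P,float).reshape(-1,3),np.array(g["rvec"],float),np.array(g["tvec"],float),np.array(g["intrinsics"]),None)[0].reshape(-1,2)
E
python3 - <<'E'
from h import *
import pickle
d={n:get_image(n) for n in("scene","top")}
pickle.dump(d,open('d.pkl','wb'))
for n in d: cv2.imwrite(f'pics/{n}1.png',d[n]["image"]); print(n,ray(d[n],(320,200)))
print(observe())
E
```

```text
scene (array([0.00904911, 0.75321996, 0.57296724]), array([ 0.50811933, -0.74929701, -0.42476512]))
top (array([0.44731502, 0.01411557, 1.11549759]), array([ 0.08891694, -0.03814411, -0.99542124]))
{'clock': 0.1, 'joints': array([-1.42159231e+00,  4.91471548e-01,  1.55940471e+00, -1.24848246e-05,
        1.09169781e+00, -1.05554386e-01]), 'qd': array([-0.00117914,  0.00025495, -0.00230841, -0.00013831,  0.00056043,
       -0.00044941]), 'joint_torque': array([ 1.89036582e-03, -6.13622403e+01, -2.58605862e+01,  6.93745888e-02,
        4.70258261e-02, -3.32694572e-05]), 'position': array([ 0.15753274, -0.60466886,  0.2917318 ]), 'ee_rot': array([-4.90469746e-04,  9.91897748e-01,  1.27037858e-01, -1.62456021e-05]), 'force': array([-0.1421965 , -0.66872167, -0.09180385]), 'torque': array([ 0.01759999, -0.08192476,  0.01042025]), 'finger_force': 0.0, 'finger_gap': 0.9990263944191194}
```

View pics/scene1.png

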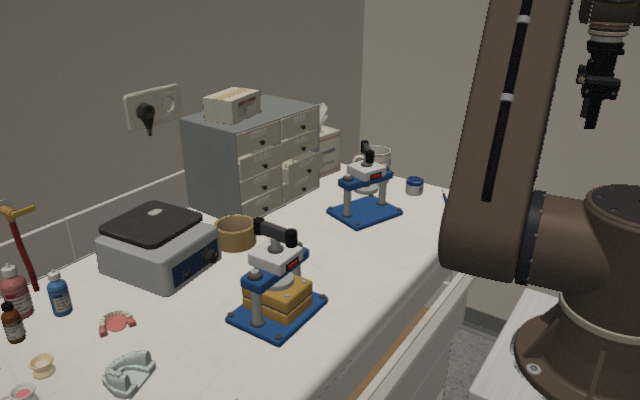

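View pics/top1.png

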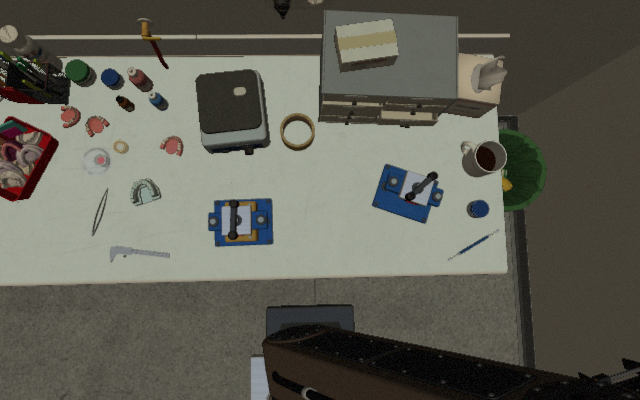

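The scene view shows the loaded press (brass flask) with its handle at about (275,232), and the spare one at (367,155). In the top view the loaded handle is at about (235,220), its bar roughly along world x, and the spare at (420,187).

Run:
```python
from h import *
import pickle
d=pickle.load(open('d.pkl','rb'))
T=d["top"];S=d["scene"]
def blob(g,x0,y0,x1,y1,th):
    c=g["image"][y0:y1,x0:x1].max(2)
    m=(c<th).astype(np.uint8)
    n,l,s,ce=cv2.connectedComponentsWithStats(m)
    i=1+np.argmax(s[1:,4]);ys,xs=np.where(l==i)
    r=cv2.minAreaRect(np.c_[xs+x0,ys+y0].astype(np.float32))
    print(s[i,4],r);return r
for th in(60,80):
  a=blob(T,215,195,260,245,th);b=blob(S,245,210,305,252,th)
  bx=cv2.boxPoints(a);print(bx)
  print("plane",plane(T,a[0],.176),plane(S,b[0],.164))
  print("x",cross(ray(T,a[0]),ray(S,b[0])))
# housing (bright quad) in top
c=T["image"][195:245,205:275];cv2.imwrite('pics/t.png',0*c)
big=[cv2.resize(T["image"][193:253,197:277],None,fx=5,fy=5,interpolation=cv2.INTER_CUBIC),cv2.resize(S["image"][205:265,235:315],None,fx=5,fy=5,interpolation=cv2.INTER_CUBIC)]
cv2.imwrite('pics/crop1.png',np.hstack(big))
```

```text
305 ((234.26486206054688, 219.52392578125), (11.619327545166016, 39.13714599609375), 1.7899105548858643)
589 ((274.9598693847656, 232.4853973388672), (49.29643249511719, 18.368688583374023), 19.98310661315918)
[[227.84682 238.90149]
 [229.06926 199.78345]
 [240.6829  200.14636]
 [239.46046 239.2644 ]]
plane [0.49157397 0.16862849 0.176     ] [0.48856462 0.17755864 0.164     ]
x (array([0.4927909 , 0.17161034, 0.15993102]), np.float64(0.001132607336074336))
334 ((234.4379425048828, 219.55519104003906), (13.036290168762207, 39.343753814697266), 3.3664605617523193)
705 ((274.9351501464844, 232.05120849609375), (46.619659423828125, 26.639802932739258), 6.709836959838867)
[[226.77588 238.81036]
 [229.08621 199.53452]
 [242.1     200.30002]
 [239.78967 239.57587]]
plane [0.49149703 0.16824863 0.176     ] [0.48952799 0.17642159 0.164     ]
x (array([0.49284908, 0.17124561, 0.16054309]), np.float64(0.001539803761274459))
```

View pics/crop1.png

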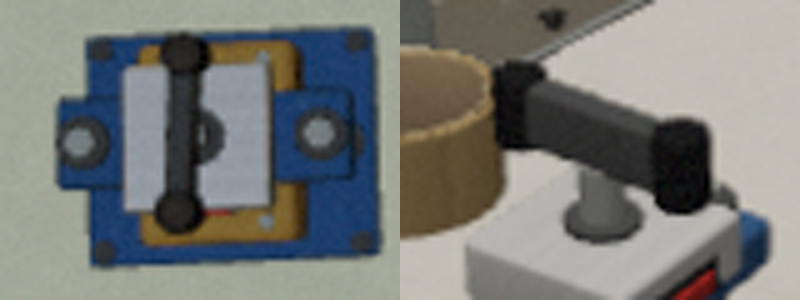

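The two views give the handle centre as about (0.492, 0.171), z about 0.160. That fits the given 0.164, and the bar runs within about 2° of world x. To leave joint 6 room for the clockwise turn I'll use the half-turned grasp, so the approach rotates counter-clockwise.

Call:
drive_tool([
  [[0.08,-0.05,-0.02,0,0,-0.046],[0.16,-0.1,-0.04,0,0,-0.092],[0.25,-0.15,-0.06,0,0,-0.138],[0.33,-0.2,-0.08,0,0,-0.185],[0.42,-0.25,-0.1,0,0,-0.231],[0.5,-0.3,-0.12,0,0,-0.277],[0.58,-0.35,-0.12,0,0,-0.323],[0.66,-0.4,-0.12,0,0,-0.37],[0.74,-0.45,-0.12,0,0,-0.416],[0.82,-0.5,-0.12,0,0,-0.462],[0.9,-0.54,-0.12,0,0,-0.508],[0.97,-0.57,-0.12,0,0,-0.555]],
], fingers=1)

```text
clock: 1.3
position: [0.357, -0.4048, 0.3221]
ee_rot: [-0.0, 0.538, 0.843, 0.0]
force: [-0.8, 0.2, 0.6]
finger_gap: 0.997
finger_force: 0.0
```

```bash
cat >> h.py <<'E'
from scipy.spatial.transform import Rotation as Ro
def tool():
    o=observe();q=np.array(o["ee_rot"]);return np.array(o["position"]),Ro.from_quat(q[[1,2,3,0]]),o
def goto(p,yaw):
    P,R,o=tool();G=Ro.from_euler('z',yaw)*Ro.from_euler('x',np.pi)
    print("pos",P.round(4),"yaw",np.degrees(np.arctan2(*R.as_matrix()[[1,0],0])).round(2),"q",o["joints"].round(2),"t",o["clock"])
    print("row",np.r_[R.inv().apply(np.array(p)-P)/.25,(R.inv()*G).as_rotvec()/np.pi].round(4))
E
python3 - <<'E'
from h import *
import pickle
T=pickle.load(open('d.pkl','rb'))["top"]
a=plane(T,(233.6,203.4),.17);b=plane(T,(232.6,235.6),.17);print(a,b,np.degrees(np.arctan2(a[1]-b[1],a[0]-b[0])))
goto([.47,-.2,.322],np.pi*.75)
E
```

```text
[0.52785858 0.1710401  0.17      ] [0.45635393 0.17332761 0.17      ] -1.8323336609515453
pos [ 0.357  -0.4048  0.3221] yaw 114.86 q [-0.97  0.34  1.73  0.    1.07 -1.4 ] t 1.3
row [ 5.534e-01  7.547e-01  6.000e-04  0.000e+00 -1.000e-04 -1.119e-01]
```

Call:
drive_tool([
  [[0.08,0.11,0,0,0,-0.02],[0.16,0.22,0,0,0,-0.04],[0.24,0.33,0,0,0,-0.06],[0.32,0.44,0,0,0,-0.08],[0.4,0.55,0,0,0,-0.1],[0.48,0.66,0,0,0,-0.112],[0.55,0.755,0,0,0,-0.112]],
])

```text
clock: 2.0
position: [0.4716, -0.2009, 0.3221]
ee_rot: [-0.0, 0.385, 0.923, 0.0]
force: [0.1, -0.3, 0.1]
finger_gap: 1.001
finger_force: 0.0
```

Run:
```python
from h import *
goto([.492,-.02,.322],np.radians(160))
```

```text
pos [ 0.4716 -0.2009  0.3221] yaw 134.75 q [-0.53  0.3   1.79  0.    1.05 -1.31] t 2.0
row [ 4.562e-01  5.674e-01  5.000e-04  0.000e+00 -1.000e-04 -1.403e-01]
```

Call:
drive_tool([
  [[0.08,0.1,0,0,0,-0.025],[0.16,0.2,0,0,0,-0.05],[0.24,0.3,0,0,0,-0.075],[0.32,0.4,0,0,0,-0.1],[0.4,0.5,0,0,0,-0.125],[0.456,0.567,0,0,0,-0.14]],
])

```text
clock: 2.6
position: [0.4916, -0.0199, 0.322]
ee_rot: [-0.0, 0.173, 0.985, 0.0]
force: [0.9, 0.7, -0.3]
finger_gap: 1.001
finger_force: 0.0
```

Run:
```python
from h import *
goto([.492,.171,.322],np.radians(178.2))
```

```text
pos [ 0.4916 -0.0199  0.322 ] yaw 160.08 q [-0.17  0.27  1.84  0.    1.04 -1.4 ] t 2.6
row [ 2.587e-01  7.184e-01  3.000e-04  0.000e+00 -1.000e-04 -1.007e-01]
```

Call:
drive_tool([
  [[0.04,0.12,0,0,0,-0.017],[0.09,0.24,0,0,0,-0.034],[0.13,0.36,0,0,0,-0.051],[0.17,0.48,0,0,0,-0.068],[0.21,0.6,0,0,0,-0.085],[0.259,0.718,0,0,0,-0.1005],[0.259,0.718,0,0,0,-0.1005]],
])

```text
clock: 3.3
position: [0.4924, 0.1718, 0.3219]
ee_rot: [-0.0, 0.016, 1.0, 0.0]
force: [0.9, -0.3, -0.5]
finger_gap: 0.996
finger_force: 0.0
```

Run:
```python
from h import *
import pickle
goto([.492,.171,.226],np.radians(178.2))
P,R,o=tool();W=get_image("wrist");pickle.dump((P,R.as_matrix(),W),open('w.pkl','wb'))
print(W["T_tool_cam"])
im=W["image"].copy()
M=np.eye(4);M[:3,:3]=R.as_matrix();M[:3,3]=P
C=np.linalg.inv(M@np.array(W["T_tool_cam"]))
pts=np.array([[.492,.171,.176],[.527,.170,.176],[.457,.172,.176]],float)
uv=cv2.projectPoints(pts,cv2.Rodrigues(C[:3,:3])[0],C[:3,3],np.array(W["intrinsics"]),None)[0].reshape(-1,2);print(uv)
cv2.imwrite('pics/w1.png',im)
```

```text
pos [0.4924 0.1718 0.3219] yaw 178.2 q [ 0.21  0.31  1.77  0.    1.06 -1.33] t 3.3
row [ 1.100e-03 -3.400e-03  3.836e-01  1.000e-04 -2.000e-04 -0.000e+00]
[[ 4.81090641e-04 -9.59351285e-01 -2.82214246e-01  7.92137431e-02]
 [ 9.99999725e-01  3.02484951e-04  6.76440628e-04  5.22019386e-04]
 [-5.63578623e-04 -2.82214494e-01  9.59351167e-01 -9.27303713e-02]
 [ 0.00000000e+00  0.00000000e+00  0.00000000e+00  1.00000000e+00]]
[[319.74513812 204.326621  ]
 [319.90906675 241.65983601]
 [319.56780912 163.94159589]]
```

View pics/w1.png

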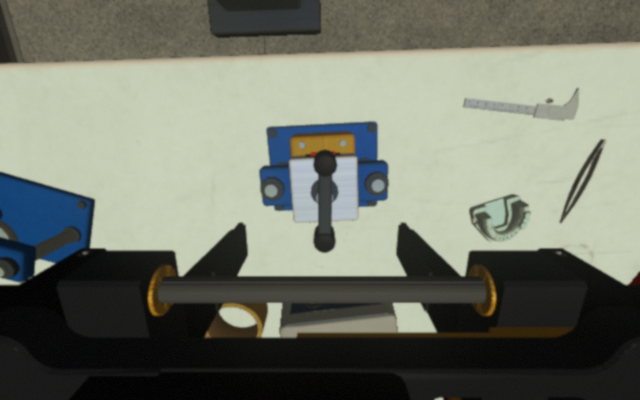

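The wrist view shows the bar between its knobs at (324,162) and (324,239). That is about 4 px right of the predicted 319.7, so I'll compute it properly and look again from lower down.

Call:
drive_tool([
  [[0,0.01,0.05,0,0,0],[0,0.01,0.1,0,0,0],[0,0.01,0.14,0,0,0],[0,0.01,0.16,0,0,0],[0,0.01,0.16,0,0,0]],
])

```text
clock: 3.85
position: [0.4928, 0.1711, 0.2813]
ee_rot: [-0.001, 0.018, 1.0, -0.0]
force: [0.3, -0.1, -0.6]
finger_gap: 0.998
finger_force: 0.0
```

```bash
cat >> h.py <<'E'
def wray(P,R,W,uv):
    T=np.array(W["T_tool_cam"]);p=cv2.undistortPoints(np.array([[uv]],float),np.array(W["intrinsics"]),None).ravel()
    return P+R@T[:3,3],R@T[:3,:3]@np.array([p[0],p[1],1])
def wbar(W,box,th=60):
    x0,y0,x1,y1=box;c=W["image"][y0:y1,x0:x1].max(2)
    n,l,s,ce=cv2.connectedComponentsWithStats((c<th).astype(np.uint8))
    i=1+np.argmax(s[1:,4]);ys,xs=np.where(l==i);xs+=x0;ys+=y0
    t,b=ys.min(),ys.max()
    w=[(r,xs[ys==r].min(),xs[ys==r].max()) for r in range(t,b+1,max(1,(b-t)//10))]
    k=lambda m:((xs[m].min()+xs[m].max())/2,)
    wd=(b-t)*.2
    return (k(ys<t+wd)[0],t),(k(ys>b-wd)[0],b),w
E
python3 - <<'E'
from h import *
import pickle
P1,R1,W1=pickle.load(open('w.pkl','rb'))
P,R,o=tool();R=R.as_matrix();W=get_image("wrist");pickle.dump((P,R,W),open('w2.pkl','wb'))
cv2.imwrite('pics/w2.png',W["image"])
a=wbar(W1,(305,145,345,255));print(a)
for uv in a[:2]:
    c,d=wray(P1,R1,W1,uv);print(c+d*(.17-c[2])/d[2])
print(P)
E
```

```text
((np.float64(327.0), np.int64(151)), (np.float64(319.0), np.int64(198)), [(151, np.int64(321), np.int64(328)), (155, np.int64(316), np.int64(335)), (159, np.int64(315), np.int64(334)), (163, np.int64(315), np.int64(335)), (167, np.int64(315), np.int64(334)), (171, np.int64(317), np.int64(333)), (175, np.int64(320), np.int64(330)), (179, np.int64(320), np.int64(320)), (183, np.int64(318), np.int64(320)), (187, np.int64(317), np.int64(320)), (191, np.int64(317), np.int64(320)), (195, np.int64(319), np.int64(320))])
[0.44738528 0.17848396 0.17      ]
[0.48814705 0.17044466 0.17      ]
[0.49279736 0.1711054  0.28133822]
```

View pics/w2.png

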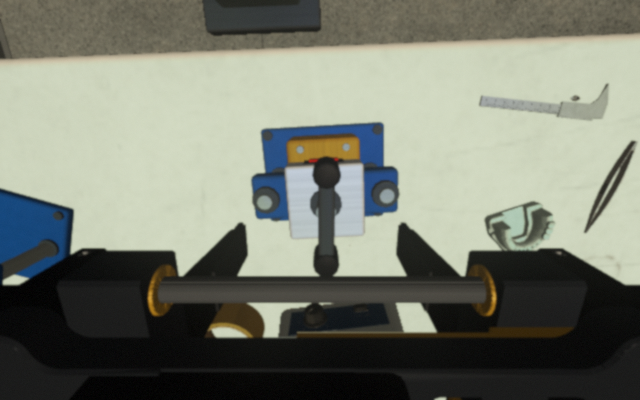

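Lower down, the near knob is at about (326,172) and the far one at (326,262). The fingers' midpoint is near 320.5, so the bar lies about 4 mm towards +y. I'll triangulate the knobs over all the views.

Run:
```python
from h import *
import pickle
d=pickle.load(open('d.pkl','rb'))
A=pickle.load(open('w.pkl','rb'));B=pickle.load(open('w2.pkl','rb'))
def knob(W,box):
    x0,y0,x1,y1=box;m=(W["image"][y0:y1,x0:x1].max(2)<75).astype(np.uint8)
    m=cv2.morphologyEx(m,cv2.MORPH_OPEN,cv2.getStructuringElement(cv2.MORPH_ELLIPSE,(15,15)))
    ys,xs=np.where(m);return (xs.mean()+x0,ys.mean()+y0),m.sum(),np.ptp(xs)+1,np.ptp(ys)+1
def multi(rs):
    M=np.zeros((3,3));v=np.zeros(3)
    for c,e in rs:
        e=e/np.linalg.norm(e);Q=np.eye(3)-np.outer(e,e);M+=Q;v+=Q@c
    return np.linalg.solve(M,v)
boxes=[((305,145,345,178),(305,225,345,255)),((305,152,347,190),(305,244,347,277))]
tp=[(232.6,235.6),(233.6,203.4)]
for k in(0,1):
    rs=[]
    for V,b in zip((A,B),boxes):
        uv,*i=knob(V[2],b[k]);print(uv,i);r=wray(*V,uv);rs.append(r)
        print("  at .17",(r[0]+r[1]*(.17-r[0][2])/r[1][2]).round(4))
    print("2 wrist",multi(rs).round(4)," +top",multi(rs+[ray(d["top"],tp[k])]).round(4), "top .17",plane(d["top"],tp[k],.17).round(4))
```

```text
(np.float64(324.7403189066059), np.float64(162.8633257403189)) [np.uint64(439), np.int64(21), np.int64(27)]
  at .17 [0.4573 0.1763 0.17  ]
(np.float64(326.0457902511078), np.float64(173.22008862629247)) [np.uint64(677), np.int64(26), np.int64(33)]
  at .17 [0.4578 0.1762 0.17  ]
2 wrist [0.4547 0.1762 0.1846]  +top [0.4576 0.1755 0.1664] top .17 [0.4564 0.1733 0.17  ]
(np.float64(323.97972972972974), np.float64(237.5653153153153)) [np.uint64(444), np.int64(19), np.int64(27)]
  at .17 [0.5259 0.1737 0.17  ]
(np.float64(325.63432835820896), np.float64(259.6537313432836)) [np.uint64(670), np.int64(24), np.int64(33)]
  at .17 [0.5263 0.1737 0.17  ]
2 wrist [0.524  0.1737 0.1741]  +top [0.5287 0.1731 0.1643] top .17 [0.5279 0.171  0.17  ]
```

Run:
```python
from h import *
goto([.492,.1745,.225],np.radians(178))
```

```text
pos [0.493  0.1713 0.282 ] yaw 177.91 q [ 0.21  0.36  1.82 -0.    0.96 -1.33] t 3.9
row [ 4.200e-03  1.290e-02  2.278e-01 -1.000e-04 -2.000e-04 -5.000e-04]
```

Call:
drive_tool([
  [[0.003,0.013,0.04,0,0,0],[0.003,0.013,0.08,0,0,0],[0.003,0.013,0.12,0,0,0],[0.003,0.013,0.16,0,0,0],[0.003,0.013,0.2,0,0,0],[0.003,0.013,0.228,0,0,0],[0.003,0.013,0.228,0,0,0]],
])

```text
clock: 4.6
position: [0.492, 0.1748, 0.2241]
ee_rot: [-0.001, 0.018, 1.0, -0.0]
force: [0.5, -0.6, -0.5]
finger_gap: 0.999
finger_force: 0.0
```

Call:
drive_tool([
  [[0,0,0,0,0,0],[0,0,0,0,0,0],[0,0,0,0,0,0],[0,0,0,0,0,0],[0,0,0,0,0,0],[0,0,0,0,0,0],[0,0,0,0,0,0],[0,0,0,0,0,0]],
], fingers=-1)

```text
clock: 5.4
position: [0.4922, 0.1749, 0.2252]
ee_rot: [0.0, 0.018, 1.0, -0.0]
force: [-0.1, 0.1, 0.2]
finger_gap: 0.384
finger_force: 0.0
```

Run:
```python
from h import *
P,R,o=tool();print({k:np.round(o[k],3) for k in("position","force","torque","finger_gap","finger_force","joints","clock")})
```

```text
{'position': array([0.492, 0.175, 0.225]), 'force': array([-0.069,  0.087,  0.197]), 'torque': array([ 0.083, -0.141,  0.027]), 'finger_gap': np.float64(0.384), 'finger_force': np.float64(0.0), 'joints': array([ 0.215,  0.431,  1.884, -0.   ,  0.826, -1.32 ]), 'clock': np.float64(5.4)}
```

Still closing; the bar's 12 mm corresponds to a gap of 0.126.

Call:
drive_tool([
  [[0,0,0,0,0,0],[0,0,0,0,0,0],[0,0,0,0,0,0],[0,0,0,0,0,0],[0,0,0,0,0,0],[0,0,0,0,0,0]],
])

```text
clock: 6.0
position: [0.4922, 0.1745, 0.2252]
ee_rot: [-0.0, 0.018, 1.0, -0.0]
force: [0.3, -5.7, 0.4]
finger_gap: 0.155
finger_force: 30.0
```

Run:
```python
from h import *
P,R,o=tool();print({k:np.round(o[k],3) for k in("position","force","torque","finger_gap","finger_force","clock")})
```

```text
{'position': array([0.492, 0.175, 0.225]), 'force': array([ 0.345, -5.724,  0.399]), 'torque': array([-0.97 , -0.164,  0.03 ]), 'finger_gap': np.float64(0.155), 'finger_force': np.float64(30.0), 'clock': np.float64(6.0)}
```

Gripped at 30 N. A 5.7 N side force says the axis is slightly towards -y, so I'll shift 1 mm that way while turning. First a safe 32° clockwise.

Call:
drive_tool([
  [[0,-0.002,0,0,0,0],[0,-0.004,0,0,0,0.01],[0,-0.004,0,0,0,0.03],[0,-0.004,0,0,0,0.05],[0,-0.004,0,0,0,0.07],[0,-0.004,0,0,0,0.09],[0,-0.004,0,0,0,0.11],[0,-0.004,0,0,0,0.13],[0,-0.004,0,0,0,0.15],[0,-0.004,0,0,0,0.165],[0,-0.004,0,0,0,0.178],[0,-0.004,0,0,0,0.178]],
])

```text
clock: 7.2
position: [0.4922, 0.1743, 0.2252]
ee_rot: [0.0, 0.293, 0.956, 0.0]
force: [-1.1, 3.0, -0.5]
finger_gap: 0.149
finger_force: 30.0
```

```bash
cat >> h.py <<'E'
def red(g,box):
    x0,y0,x1,y1=box;h=cv2.cvtColor(g["image"][y0:y1,x0:x1],cv2.COLOR_BGR2HSV)
    m=((h[...,0]<8)|(h[...,0]>172))&(h[...,1]>140)&(h[...,2]>70)
    return int(m.sum()),cv2.boundingRect(m.astype(np.uint8))
def status(png=None):
    P,R,o=tool();print({k:np.round(o[k],3) for k in("position","force","torque","finger_gap","finger_force","clock")},"yaw",np.degrees(np.arctan2(*R.as_matrix()[[1,0],0])).round(2))
    S=get_image("scene");T=get_image("top")
    print("red scene",red(S,(255,240,325,290)),"top",red(T,(215,195,265,255)))
    if png:
        f=lambda a:cv2.resize(a,None,fx=4,fy=4,interpolation=cv2.INTER_CUBIC)
        cv2.imwrite(png,np.hstack([f(S["image"][200:300,225:325]),f(T["image"][175:275,190:290])]))
E
python3 - <<'E'
from h import *
import pickle
d=pickle.load(open('d.pkl','rb'));print("start",red(d["scene"],(255,240,325,290)),red(d["top"],(215,195,265,255)))
status('pics/s1.png')
E
```

```text
start (44, (33, 19, 10, 10)) (5, (23, 40, 5, 1))
{'position': array([0.492, 0.174, 0.225]), 'force': array([-1.115,  3.035, -0.525]), 'torque': array([ 0.453, -0.176,  0.211]), 'finger_gap': np.float64(0.149), 'finger_force': np.float64(30.0), 'clock': np.float64(7.2)} yaw 145.9
red scene (43, (33, 19, 10, 10)) top (0, (0, 0, 0, 0))
```

View pics/s1.png

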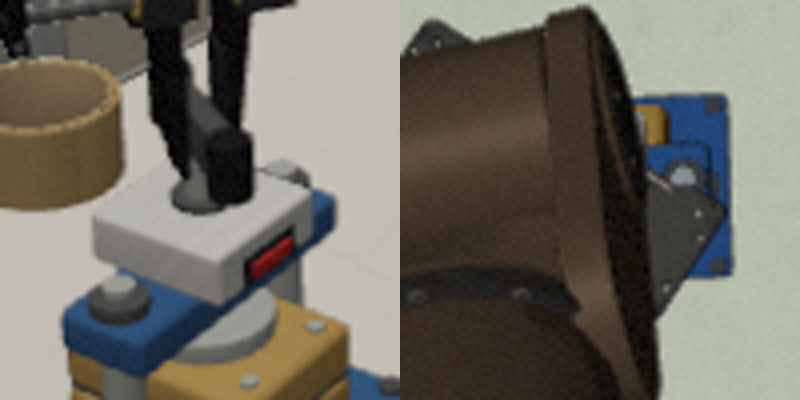

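The scene shows the handle turned with the gripper and the tab still in (red edge at (272,264) in the full image). I'll carry on in small steps.

Call:
drive_tool([
  [[0,0,0,0,0,0.015],[0,0,0,0,0,0.03],[0,0,0,0,0,0.04],[0,0,0,0,0,0.04]],
])

```text
clock: 7.7
position: [0.4922, 0.1742, 0.2252]
ee_rot: [0.0, 0.352, 0.936, 0.0]
force: [-0.4, 4.6, -0.6]
finger_gap: 0.152
finger_force: 30.0
```

```bash
python3 -c "from h import *;status()"
```

```text
{'position': array([0.492, 0.174, 0.225]), 'force': array([-0.392,  4.615, -0.618]), 'torque': array([ 0.829, -0.215,  0.2  ]), 'finger_gap': np.float64(0.152), 'finger_force': np.float64(30.0), 'clock': np.float64(7.7)} yaw 138.74
red scene (43, (33, 19, 10, 10)) top (0, (0, 0, 0, 0))
```

Call:
drive_tool([
  [[0,0,0,0,0,0.015],[0,0,0,0,0,0.03],[0,0,0,0,0,0.04],[0,0,0,0,0,0.04]],
])

```text
clock: 8.2
position: [0.4922, 0.1742, 0.2252]
ee_rot: [0.0, 0.411, 0.912, 0.0]
force: [-0.0, 5.8, -1.8]
finger_gap: 0.152
finger_force: 30.0
```

```bash
python3 -c "from h import *;status()"
```

```text
{'position': array([0.492, 0.174, 0.225]), 'force': array([-0.041,  5.772, -1.762]), 'torque': array([ 1.065, -0.202,  0.323]), 'finger_gap': np.float64(0.152), 'finger_force': np.float64(30.0), 'clock': np.float64(8.2)} yaw 131.52
red scene (43, (33, 19, 10, 10)) top (0, (0, 0, 0, 0))
```

Call:
drive_tool([
  [[0,0,0,0,0,0.015],[0,0,0,0,0,0.03],[0,0,0,0,0,0.035],[0,0,0,0,0,0.035]],
])

```text
clock: 8.7
position: [0.4922, 0.1742, 0.2252]
ee_rot: [-0.0, 0.46, 0.888, 0.0]
force: [0.3, 5.6, -1.5]
finger_gap: 0.152
finger_force: 30.0
```

```bash
python3 -c "from h import *;status('pics/s2.png')"
```

```text
{'position': array([0.492, 0.174, 0.225]), 'force': array([ 0.343,  5.571, -1.515]), 'torque': array([ 1.052, -0.125,  0.288]), 'finger_gap': np.float64(0.152), 'finger_force': np.float64(30.0), 'clock': np.float64(8.7)} yaw 125.25
red scene (43, (33, 19, 10, 10)) top (0, (0, 0, 0, 0))
```

Call:
drive_tool([
  [[0,0,0,0,0,0.015],[0,0,0,0,0,0.03],[0,0,0,0,0,0.035],[0,0,0,0,0,0.035]],
])

```text
clock: 9.2
position: [0.4922, 0.1742, 0.2252]
ee_rot: [-0.0, 0.508, 0.861, 0.0]
force: [0.4, 5.3, -0.4]
finger_gap: 0.152
finger_force: 30.0
```

```bash
python3 -c "from h import *;status('pics/s3.png')"
```

```text
{'position': array([0.492, 0.174, 0.225]), 'force': array([ 0.429,  5.258, -0.423]), 'torque': array([ 1.024, -0.187,  0.238]), 'finger_gap': np.float64(0.152), 'finger_force': np.float64(30.0), 'clock': np.float64(9.2)} yaw 118.95
red scene (45, (33, 19, 10, 10)) top (0, (0, 0, 0, 0))
```

View pics/s3.png

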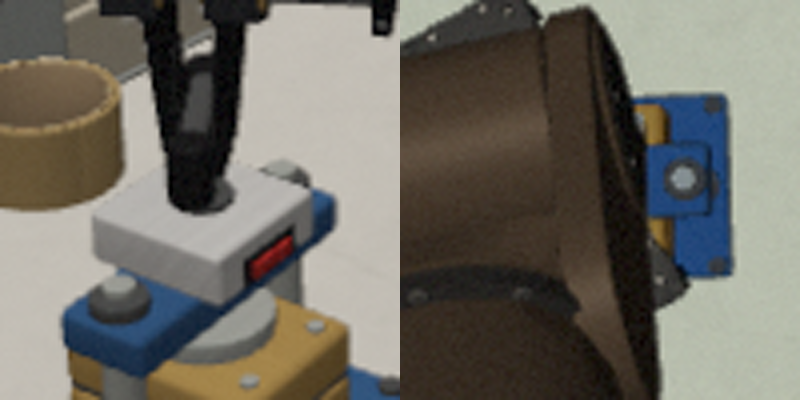

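The handle follows (now at about 59° of turn) and the tab is still in. Continuing.

Call:
drive_tool([
  [[0,0,0,0,0,0.015],[0,0,0,0,0,0.028],[0,0,0,0,0,0.028],[0,0,0,0,0,0.028]],
])

```text
clock: 9.7
position: [0.4922, 0.1742, 0.2252]
ee_rot: [-0.0, 0.545, 0.838, 0.0]
force: [-0.4, 5.1, -1.3]
finger_gap: 0.153
finger_force: 30.0
```

```bash
python3 -c "from h import *;status('pics/s4.png')"
```

```text
{'position': array([0.492, 0.174, 0.225]), 'force': array([-0.445,  5.11 , -1.284]), 'torque': array([ 1.027, -0.178,  0.235]), 'finger_gap': np.float64(0.153), 'finger_force': np.float64(30.0), 'clock': np.float64(9.7)} yaw 113.94
red scene (56, (33, 19, 11, 11)) top (0, (0, 0, 0, 0))
```

```bash
python3 -c "
from h import *
S=get_image('scene');print(red(S,(255,240,325,290)),proj(S,[[.458,.173,.113],[.455,.173,.113],[.444,.173,.113]]))
cv2.imwrite('pics/s5.png',cv2.resize(S['image'][220:290,235:325],None,fx=6,fy=6,interpolation=cv2.INTER_CUBIC))"
```

```text
(57, (33, 19, 11, 11)) [[292.14660332 263.40043153]
 [293.59348044 263.94990508]
 [298.94327651 265.98157133]]
```

View pics/s5.png

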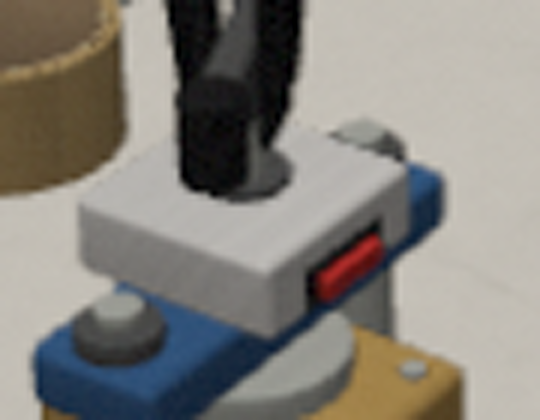

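The tab has only begun to move (about 1 px; popped out would be about 7 px). Small steps from here.

Call:
drive_tool([
  [[0,0,0,0,0,0.01],[0,0,0,0,0,0.02],[0,0,0,0,0,0.02],[0,0,0,0,0,0.02]],
])

```text
clock: 10.25
position: [0.4922, 0.1742, 0.2252]
ee_rot: [-0.0, 0.571, 0.821, 0.0]
force: [0.7, 5.5, -1.2]
finger_gap: 0.151
finger_force: 30.0
```

```bash
python3 -c "from h import *;status('pics/s6.png')"
```

```text
{'position': array([0.492, 0.174, 0.225]), 'force': array([ 0.694,  5.543, -1.187]), 'torque': array([ 0.985, -0.225,  0.202]), 'finger_gap': np.float64(0.151), 'finger_force': np.float64(30.0), 'clock': np.float64(10.25)} yaw 110.34
red scene (126, (33, 19, 16, 13)) top (0, (0, 0, 0, 0))
```

The tab has sprung out: red area 43 to 126 px, with its edge moved 6 px. I'll add 3° of margin, check, then let go.

Call:
drive_tool([
  [[0,0,0,0,0,0.01],[0,0,0,0,0,0.017],[0,0,0,0,0,0.017]],
])

```text
clock: 10.65
position: [0.4922, 0.1742, 0.2252]
ee_rot: [-0.0, 0.593, 0.805, 0.0]
force: [0.6, 6.2, -1.2]
finger_gap: 0.15
finger_force: 30.0
```

```bash
python3 -c "from h import *;status('pics/s7.png')"
```

```text
{'position': array([0.492, 0.174, 0.225]), 'force': array([ 0.558,  6.185, -1.165]), 'torque': array([ 0.98 , -0.254,  0.24 ]), 'finger_gap': np.float64(0.15), 'finger_force': np.float64(30.0), 'clock': np.float64(10.65)} yaw 107.24
red scene (126, (33, 19, 16, 13)) top (0, (0, 0, 0, 0))
```

Call:
drive_tool([
  [[0,0,0,0,0,0],[0,0,0,0,0,0],[0,0,0,0,0,0],[0,0,0,0,0,0],[0,0,0,0,0,0],[0,0,0,0,0,0],[0,0,0,0,0,0],[0,0,0,0,0,0]],
], fingers=0.4)

```text
clock: 11.55
position: [0.4922, 0.1739, 0.2252]
ee_rot: [0.0, 0.593, 0.805, -0.0]
force: [-0.0, 0.0, 1.4]
finger_gap: 0.697
finger_force: 0.0
```

```bash
python3 -c "from h import *;status()"
```

```text
{'position': array([0.492, 0.174, 0.225]), 'force': array([-0.011,  0.038,  1.357]), 'torque': array([-0.017, -0.053,  0.033]), 'finger_gap': np.float64(0.697), 'finger_force': np.float64(0.0), 'clock': np.float64(11.55)} yaw 107.21
red scene (125, (33, 19, 16, 13)) top (0, (0, 0, 0, 0))
```

Released with the tab still out. Now straight up.

Call:
drive_tool([
  [[0,0,-0.04,0,0,0],[0,0,-0.1,0,0,0],[0,0,-0.18,0,0,0],[0,0,-0.26,0,0,0],[0,0,-0.34,0,0,0],[0,0,-0.4,0,0,0],[0,0,-0.4,0,0,0],[0,0,-0.4,0,0,0]],
])

```text
clock: 12.45
position: [0.492, 0.1739, 0.3253]
ee_rot: [0.0, 0.593, 0.805, 0.0]
force: [-0.4, 0.1, -1.1]
finger_gap: 0.699
finger_force: 0.0
```

```bash
python3 -c "from h import *;status('pics/end.png')"
```

```text
{'position': array([0.492, 0.174, 0.325]), 'force': array([-0.378,  0.086, -1.138]), 'torque': array([ 0.039, -0.111,  0.065]), 'finger_gap': np.float64(0.699), 'finger_force': np.float64(0.0), 'clock': np.float64(12.45)} yaw 107.21
red scene (126, (33, 19, 16, 13)) top (0, (0, 0, 0, 0))
```

View pics/end.png

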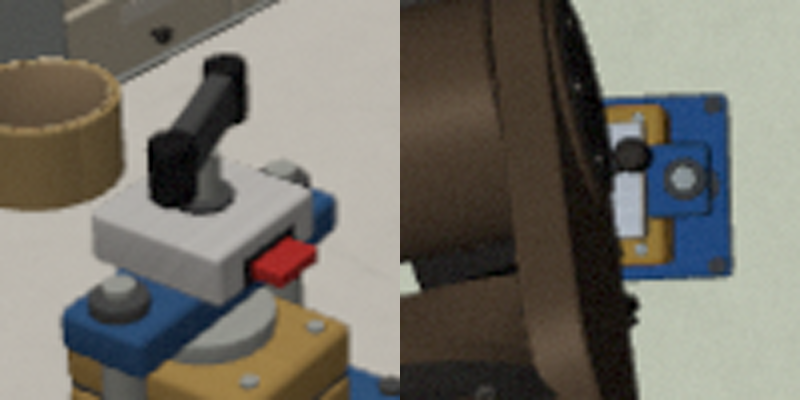

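The tab stands clearly out at the front, the handle is turned and free, and the gripper is clear above it.

```bash
python3 -c "from h import *;print(job_done())"
```

```text
the job is handed in; nothing more can be done
None
```

I tightened the loaded press by about 71° clockwise until its red tab popped out, stopped within about 7° of that point, let go and backed clear; the other press was not touched, and the job is handed in at about 12.5 s.

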